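# Shut the neck fixture's gate and hold a gluing caul flush on the sloped headstock

## Task

First push the fixture's swing gate shut until it clicks home on its ball catch. Then pick up the handled gluing caul by its handle, tilt it to match the sloped headstock face and set its sole flush on the middle of that face, long sides running along the headstock. Finish while still holding it there by the handle with a light steady push of about 10 N, as if waiting for the glue to grab; leave the other things on the bench where they are.

Things in the scene. Friction and masses are not known exactly. Their poses are not given: they have to be found in the camera images.
- fixture: Fixed aluminium tilting fixture, base 160 (x) x 290 (y) x 12 mm, origin under its centre on the bench, z up. Its 122 mm wide bed is hinged along the fixture's x at y = -102, z = 47 mm and rises towards +y at a locked slope of 0.14 to 0.40 rad, different each time. Posts 152 mm high flank it at x = +-73, y = 98 mm. The gate closes across the low -y end.
- face (a point): Centre of the sloped flat dark-wood top face of the headstock blank fixed on the bed: 80 mm wide (point x) by 170 mm long (point y, pointing up the slope); z is the outward normal, leaning towards the gate end. This point is 80 to 120 mm above the bench. The bed does not give under a push; feel for the contact.
- gate (a joint): Gate angle in rad: 0 = shut on its stop, grows as it opens (1.3 at most; starts 0.5 to 1.1). It stays where left. A sprung ball catch resists it between about 0.12 and 0.05 rad with about 3 to 6 N at the free edge (the rest of the swing takes under 1 N): push on until it is right home at 0, where the catch holds it.
- gate_hinge (a point): On the gate's vertical hinge axis, half-way up the panel (62 mm above the bench), at the fixture's +x, -y corner. Aluminium panel 10 mm thick, reaching 133 mm from the axis, from 28 to 96 mm above the bench; shut, it runs from the hinge towards the fixture's -x. Opening swings the free edge out towards the fixture's -y.
- gate_edge (a point): On the gate's outer face (the one to push), 115 mm from the hinge axis, 18 mm from the free edge, 62 mm above the bench. Its x points to the hinge, its y is the inward normal: the way to push it shut.
- caul_grip (a point): Mid-rib grip point of the loose wooden caul (0.12 to 0.23 kg): plywood sole 90 (x) x 56 (y) x 12 mm with an upright handle rib 56 (x) x 20 (y) mm, 12 to 52 mm above the underside; this point is 36 mm above it. Pinch the rib across y; z up from the sole. It starts flat on the bench, near a plain cork block with no handle, sometimes in the other's place.
- caul_sole (a point): Centre of the caul's flat underside, same axes as caul_grip and 36 mm below it; this is the surface to hold flush on the face.
- sanding_block: Plain cork sanding block 90 (x) x 50 x 30 mm, loose, origin at the centre of its underside. Leave alone.
- glue: White glue bottle, 56 mm diameter, 150 mm high, upright, origin under its centre. Leave alone.
- peg_tin: Open steel tin, 70 mm diameter, 60 mm high, upright, origin under its centre. Leave alone.
Mind the look-alikes: they are no part of the job. Of the things that look like the part that bears caul_grip, the largest one is meant.

How it is judged:
By the outcome, as a careful person would: the job done as asked, in the order asked, and still so for the second after the job is handed in, while the arm keeps its last pose, push and grip.
It also fails if it takes over 54 s, if anything falls off the work surface, if the arm or the gripper's body presses on something with over 40 N, if the wrist force passes 120 N, or if a joint passes its speed limit or range.

## Robot

A 7-joint arm with a two-finger parallel gripper is mounted at the origin on the work surface. World frame = base frame: x ahead of the robot, y to its left, z up, the work surface at z = 0. Lengths are in m, angles in degrees, forces in N, time in s.
With the tool pointing down it reaches from about 0.4 to 0.925 m from the base axis. Payload 5.6 kg.
Tool frame: the origin (TCP) lies at the very end of the fingers, on their centre line; the grasp point (between the pads) lies 19 mm behind it; z points along the fingers, y is the line along which they close (so a half turn about z gives the same grasp; the last joint's range is limited). The gripper opens to 85 mm and grips with 20 to 120 N. Pads are 22 mm wide; open, the fingers measure 114 mm over their backs; the gripper's body (76 mm by 85 mm) begins 54 mm behind the grasp point. The pads swing forward as they close: fully open they stand 13 mm farther back than shut.
Start: joints at [-71.047, 26.786, -0.665, 91.828, 0.344, 61.387, -3.226], TCP at [0.237, 0.605, 0.231] pointing down, gripper open.
Joint ranges: [-144.91, 144.91], [-17.63, 115.5], [-89.93, 88.59], [15.96, 139.68], [-74.01, 254.01], [8.47, 105.57], [-167.45, 167.45]. Speed limits (degrees/s): [147.25, 147.25, 180, 180, 180, 180, 180].

## Interface

Orientations are given as [roll, pitch, yaw] about the fixed x, y, z axes, in that order (R = Rz(yaw) Ry(pitch) Rx(roll)).
In Python, from rig import bot, viewer gives the robot as it stands.
- The arm moves only by the tool arm_command, never from a script. Its arguments are lists of equal length, an entry for each row: "delta_pos": the shift along the tool's x, y, z in units of 0.05 m (1.0 is 0.05 m), a list of three; "twist": the turn about the tool's z in units of 4 degrees (1.0 is 4 degrees); "hand": the closure, from 0 (fully open) to 1 (shut). A call has 1 to 10 rows; each row shifts and turns the commanded pose from where the row before left it, along the tool's axes as they then stand; what a row does not reach is not made up. A row lasts 1/8 s, in which the tool goes at most 62.5 mm and 10.7 degrees, less where a joint would pass 70% of its speed; a pose out of reach is approached as far as the arm can. A call with a number of a shift or a turn outside -1 to 1 is refused whole. A call with a gripper value outside its range is refused whole. The fingers move at their own pace and stop on an object; "squeeze" is the grip in N (left out, the last holds). Time passes only in rows, so rows that do not move let the fingers close. It gives the time, the measured TCP pose, the force, the opening and the grip force at its end, in the units of the state.
- bot.get_obs(): the state, without advancing time (a new reading comes with each control period).
- viewer.snapshot(name): name is "side" or "top"; returns the picture (400x640x3 uint8, blue, green, red); there is no depth.
- viewer.calibration(name): a dict with "camera_matrix" (3x3 intrinsics, pixels), "k1" (the pictures are not rectified: a ray, as slopes to the right and down, at radius r is drawn at 1 + k1 r^2 times it, then the intrinsics apply), "R" (3x3) and "t" (3): a world point X has camera coordinates R X + t. Camera axes: x right, y down, z forward; pixel columns grow to the right and rows downward; lengths in m; the calibration is good to about 2 mm. A picture is of the moment at which its call begins. calibration takes no time and is no camera call.
- bot.job_done(): hands the job in; it is judged then, once.
The state is a dict: "time": time; "qpos": joint angles; "qvel": joint speeds; "effort": joint torques, N m; "position": TCP position; "tool_rot": TCP orientation; "contact_force": force on the tool from outside, world axes, zero at the start; "wrist_torque": the same for the moment, N m; "grip_width": finger opening in m; "grasp_force": force on a finger pad.
Only numpy, scipy, OpenCV 4.12 (cv2) and the standard library are available. Lean on these libraries where they do the work, as an engineer would, in place of code of your own. Each camera call takes 0.05 s, during which the arm holds its last target. There are 200 camera calls.

## Working session

There is one attempt and no reset: what is moved stays moved. The work goes in short steps, Python scripts to look and compute and a tool call to move; the robot and the scene stay as the last step left them, time stands still between calls to the robot, and variables do not carry over. Pictures are saved under pics/ and viewed, at most 10 in all, crops included, and the job is handed in when it is done.

Besides the shell and the picture viewer there is one more tool, called after "Call:" by a JSON object that holds its "name" and its "arguments", one argument or row to a line. arm_command: Moves the arm, as the interface text tells. Shifts and turns lie within -1 to 1; 1 stands for 0.05 m of shift or 4 degrees of turn. Its arguments: {"type":"object","properties":{"delta_pos":{"type":"array","items":{"type":"array","items":{"type":"number"}}},"twist":{"type":"array","items":{"type":"number"}},"hand":{"type":"array","items":{"type":"number"}},"squeeze":{"type":"number"}},"required":["delta_pos","twist","hand"]}

```bash
mkdir -p pics; ls; python3 - <<'E'
from rig import bot, viewer
import cv2
for n in("side","top"):
    cv2.imwrite(f"pics/{n}0.png",viewer.snapshot(n)); c=viewer.calibration(n); print(n,c)
print(bot.get_obs())
E
```

```text
pics
side {'camera_matrix': array([[505.28204937,   0.        , 322.52801648],
       [  0.        , 505.28204937, 197.71085765],
       [  0.        ,   0.        ,   1.        ]]), 'k1': -0.1146334667220383, 'R': array([[ 0.98148173, -0.19058924,  0.01921879],
       [-0.12581896, -0.71706353, -0.68555779],
       [ 0.14444103,  0.67044436, -0.72776449]]), 't': array([-0.50574564,  0.13185867,  1.15509858])}
top {'camera_matrix': array([[420.87120124,   0.        , 320.46600568],
       [  0.        , 420.87120124, 203.14219064],
       [  0.        ,   0.        ,   1.        ]]), 'k1': -0.026734404891030905, 'R': array([[-0.02440208, -0.99959058,  0.01494043],
       [-0.98979475,  0.02205873, -0.1407827 ],
       [ 0.14039549, -0.01822335, -0.98992778]]), 't': array([0.03061701, 0.52728334, 1.1937843 ])}
{'time': 0.1, 'qpos': array([-71.04694567,  26.82938986,  -0.66514651,  91.87580907,
         0.34490556,  61.38581241,  -3.2272027 ]), 'qvel': array([ 0.08072938,  0.01281612,  0.05304859, -0.03073524, -0.0535315 ,
       -0.0372455 , -0.05085996]), 'effort': array([ 1.03761959e-03, -5.33527529e+01,  2.15407507e-02, -2.51963711e+01,
        1.14929871e-02,  4.29243548e-03,  4.81069478e-06]), 'position': array([0.23722846, 0.60463037, 0.23045011]), 'tool_rot': array([-1.79911246e+02,  7.33220047e-03,  1.58578949e+02]), 'contact_force': array([-0.15037248, -0.14057729, -0.61780926]), 'wrist_torque': array([-0.00980188,  0.03415921, -0.01079262]), 'grasp_force': 0.0, 'grip_width': 0.0852178266598405}
```

View pics/side0.png

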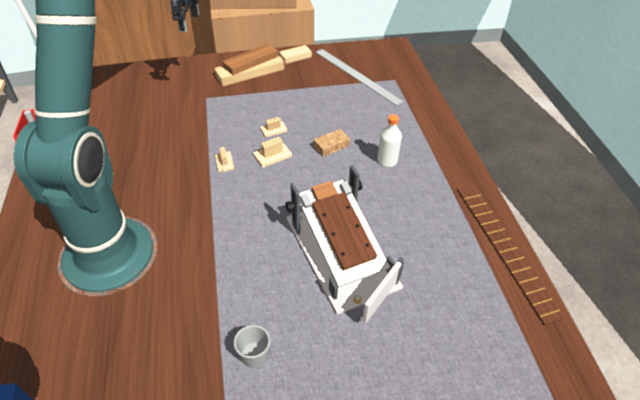

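View pics/top0.png

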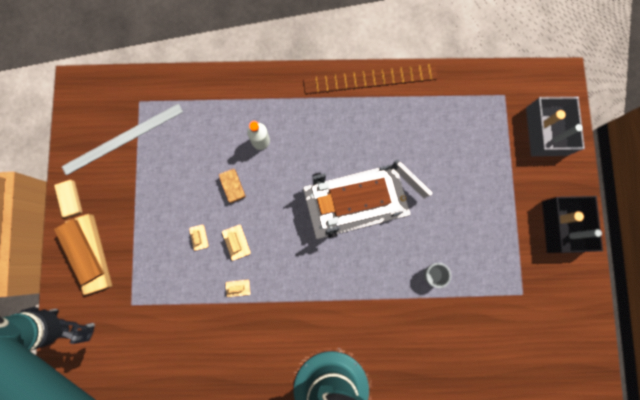

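The side view shows the caul candidates at (272,151), (273,126) and (224,160), with the cork block at (331,142). The fixture is around (340,240) and the gate is open at (383,290). In the top view the large caul is at (236,242), the gate runs (397,165)–(430,193), and the face is near (360,198).

```bash
python3 - <<'E'
import cv2
t=cv2.imread("pics/top0.png"); s=cv2.imread("pics/side0.png")
cv2.imwrite("pics/t1.png",cv2.resize(t[145:255,290:440],None,fx=5.3,fy=5.3,interpolation=2))
cv2.imwrite("pics/s1.png",cv2.resize(s[155:325,275:415],None,fx=3.5,fy=3.5,interpolation=2))
a=cv2.resize(t[215:305,180:270],None,fx=4.4,fy=4.4,interpolation=2);b=cv2.resize(s[105:195,205:295],None,fx=4.4,fy=4.4,interpolation=2)
cv2.imwrite("pics/c1.png",cv2.hconcat([a,b]))
E
```

```text
(no output)
```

View pics/t1.png

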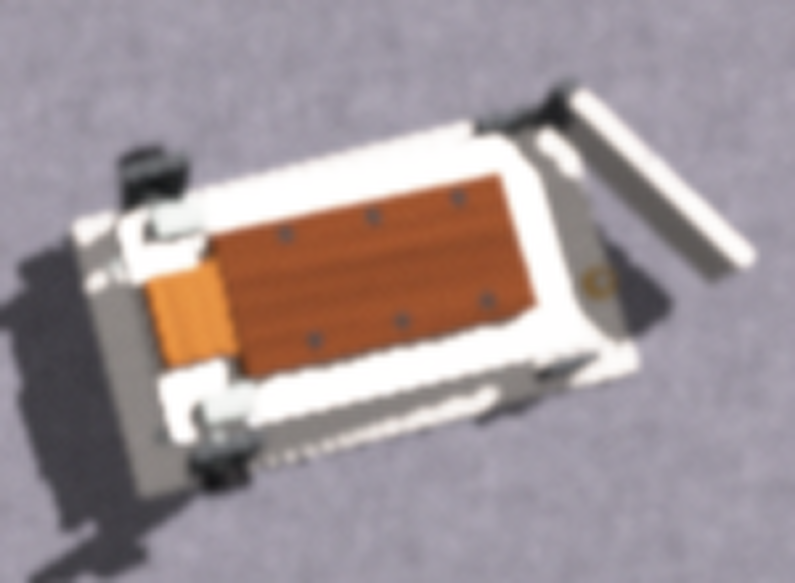

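View pics/s1.png

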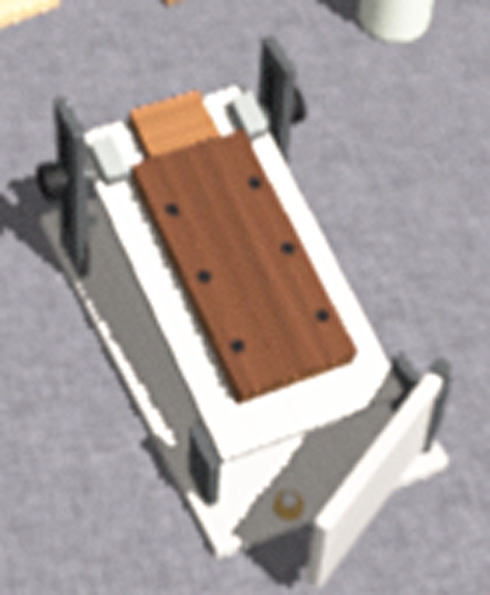

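View pics/c1.png

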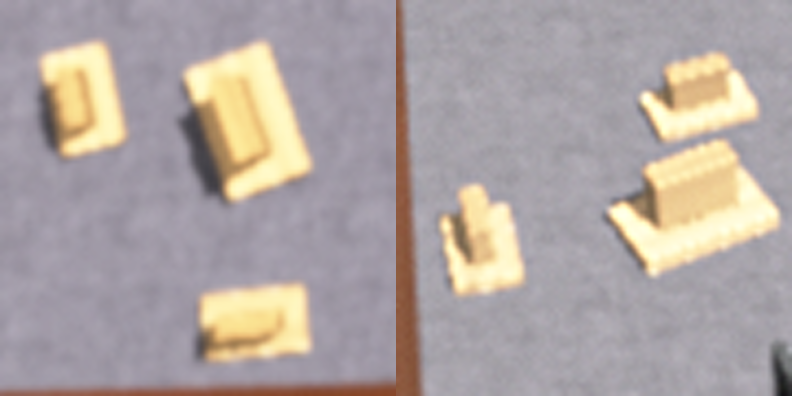

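Crops: in the top one the headstock's corners are (497,176), (535,303), (245,377), (212,238), and the gate's top edge runs (581,90)–(748,260). In the side one the face corners are (133,172), (247,133), (356,355), (240,402). The big caul is in the middle of the third crop, clearly larger than the other two.

```bash
cat > h.py <<'E'
import numpy as np
from rig import viewer
from scipy.optimize import least_squares
from scipy.spatial.transform import Rotation as Ro
C={n:viewer.calibration(n) for n in("side","top")}
def proj(n,X):
    c=C[n]; p=np.atleast_2d(X)@c["R"].T+c["t"]; s=p[:,:2]/p[:,2:]; s=s*(1+c["k1"]*(s**2).sum(1,keepdims=True))
    K=c["camera_matrix"]; return s*K[0,0]+K[:2,2]
def ray(n,uv,z):
    c=C[n]; K=c["camera_matrix"]; d=(np.array(uv,float)-K[:2,2])/K[0,0]; s=d.copy()
    for _ in range(20): s=d/(1+c["k1"]*(s@s))
    R=c["R"]; o=-R.T@c["t"]; v=R.T@np.r_[s,1]; return o+v*(z-o[2])/v[2]
def tri(uvs,uvt,x0=(.6,0,.1)):
    return least_squares(lambda X:np.r_[proj("side",X)[0]-uvs,proj("top",X)[0]-uvt],x0)
E
cat > m.py <<'E'
from h import *
T=lambda a:np.array(a)/5.3+[290,145]-.4
S=lambda a:np.array(a)/3.5+[275,155]-.36
# order: lowfar(+x), lownear(-x), highnear, highfar
ft=T([(497,176),(535,303),(245,377),(212,238)]); fs=S([(356,355),(240,402),(133,172),(247,133)])
P=[]
for a,b in zip(fs,ft):
    r=tri(a,b); P.append(r.x); print(r.x.round(4),r.fun.round(2))
P=np.array(P); print("sides",[round(float(np.linalg.norm(P[i]-P[i-1])),4) for i in range(4)],"c",P.mean(0).round(4))
L=np.array([(.04,-.085,0),(.04,-.085-0,0),(0,0,0),(0,0,0)]);L=np.array([(.04,-.085,0),(-.04,-.085,0),(-.04,.085,0),(.04,.085,0)])
f=lambda q:(L@(Ro.from_euler('z',q[3])*Ro.from_euler('x',q[4])).as_matrix().T)+q[:3]
def res(q): return np.r_[(proj("side",f(q))-fs).ravel(),(proj("top",f(q))-ft).ravel()]
r=least_squares(res,[*P.mean(0),.2,.25]); print("face",r.x.round(4),"yaw,slope deg",np.degrees(r.x[3:]).round(2),res(r.x).round(1))
# fixture origin guess from face + slope: along y
for nm,uv in dict(hinge=(581,90),free=(748,260)).items(): print(nm,ray("top",T(uv),.096).round(4))
print("post-base corners", ray("top",T((638,372)),.012).round(4),ray("top",T((140,498)),.012).round(4))
ct=np.array([(185,72),(267,40),(312,170),(232,202)])/4.4+[180,215]-.4
cs=(np.array([(608,212),(655,272),(778,218)])-[396,0])/4.4+[205,105]-.4
for u in ct: print("ct",ray("top",u,.012).round(4))
for u in cs: print("cs",ray("side",u,.012).round(4))
E
python3 m.py
```

```text
[ 0.597  -0.1642  0.0715] [-1.13  0.23  0.11 -1.54]
[ 0.5231 -0.182   0.0664] [ 0.03 -0.01 -0.    0.05]
[ 0.4847 -0.022   0.1061] [-0.73  0.12  0.03 -0.91]
[ 0.5604 -0.0069  0.1125] [-1.69  0.33  0.12 -2.09]
sides [0.1666, 0.0762, 0.1693, 0.0775] c [ 0.5413 -0.0938  0.0891]
face [ 0.5415 -0.0935  0.0886  0.2326  0.2401] yaw,slope deg [13.33 13.76] [-0.1  1.1 -0.5 -0.  -1.2 -0.5 -1.6  0.4  0.  -2.2  0.5  0.4  0.3 -0.6
 -1.  -2.2]
hinge [ 0.6335 -0.2067  0.096 ]
free [ 0.5395 -0.2909  0.096 ]
post-base corners [ 0.4903 -0.2486  0.012 ] [0.4262 0.0335 0.012 ]
ct [0.455  0.3115 0.012 ]
ct [0.4753 0.2565 0.012 ]
ct [0.3877 0.2265 0.012 ]
ct [0.3678 0.2796 0.012 ]
cs [0.3736 0.2795 0.012 ]
cs [0.3965 0.2198 0.012 ]
cs [0.4776 0.2556 0.012 ]
```

```bash
cat > m2.py <<'E'
from h import *
import cv2
def quad(img,box,cond,nm):
    x0,y0,x1,y1=box; I=cv2.resize(img[y0:y1,x0:x1],None,fx=4,fy=4,interpolation=cv2.INTER_CUBIC)
    hsv=cv2.cvtColor(I,cv2.COLOR_BGR2HSV).astype(int); m=cond(hsv).astype(np.uint8)*255
    m=cv2.morphologyEx(m,cv2.MORPH_CLOSE,np.ones((15,15))); m=cv2.morphologyEx(m,cv2.MORPH_OPEN,np.ones((9,9)))
    c=max(cv2.findContours(m,0,1)[0],key=cv2.contourArea); h=cv2.convexHull(c)
    q=cv2.approxPolyN(h,4,ensure_convex=True).reshape(-1,2).astype(float)
    # refine with line fits to the contour points close to each side
    c=c.reshape(-1,2).astype(float); Ls=[]
    for i in range(4):
        a,b=q[i],q[(i+1)%4]; d=(b-a)/np.linalg.norm(b-a); s=(c-a)@d; n=np.abs((c-a)@[-d[1],d[0]])
        k=(n<6)&(s>.12*np.linalg.norm(b-a))&(s<.88*np.linalg.norm(b-a)); vx,vy,px,py=cv2.fitLine(c[k].astype(np.float32),cv2.DIST_HUBER,0,.01,.01).ravel(); Ls.append(np.cross([px,py,1],[px+vx,py+vy,1]))
    out=[]
    for i in range(4):
        p=np.cross(Ls[i-1],Ls[i]); out.append(p[:2]/p[2])
    out=np.array(out); print(nm,"hull area",cv2.contourArea(h),"quad",cv2.contourArea(out.astype(np.float32)),((out+.5)/4-.5+[x0,y0]).round(1).tolist())
    return (out+.5)/4-.5+[x0,y0]
t=cv2.imread("pics/top0.png"); s=cv2.imread("pics/side0.png")
brown=lambda h:(h[...,0]<14)&(h[...,1]>110)&(h[...,2]<175)
quad(t,(300,160,410,240),brown,"face top"); quad(s,(280,160,400,290),brown,"face side")
wood=lambda h:(h[...,0]>10)&(h[...,0]<35)&(h[...,1]>60)
quad(t,(217,220,255,265),wood,"caul top")
hs=cv2.cvtColor(t,cv2.COLOR_BGR2HSV); print([hs[v,u].tolist() for u,v in((360,198),(327,205),(345,200),(236,242))])
hs=cv2.cvtColor(s,cv2.COLOR_BGR2HSV); print([hs[v,u].tolist() for u,v in((345,235),(323,188),(335,210))])
E
python3 m2.py
```

```text
face top hull area 24178.0 quad 23457.026263237844 [[390.4, 203.0], [335.4, 216.0], [329.8, 189.5], [383.2, 178.3]]
face side hull area 41955.0 quad 40868.80544201721 [[376.8, 256.8], [342.8, 269.2], [310.9, 201.4], [343.6, 192.2]]
caul top hull area 10582.0 quad 10277.132804982732 [[250.9, 253.7], [231.5, 260.5], [221.0, 231.4], [240.1, 224.0]]
[[10, 180, 146], [15, 178, 231], [10, 180, 150], [22, 111, 249]]
[[10, 138, 146], [13, 143, 219], [10, 140, 151]]
```

```bash
cat > m3.py <<'E'
from h import *
T=lambda a:np.array(a)/5.3+[290,145]-.4
S=lambda a:np.array(a)/3.5+[275,155]-.36
ft=np.array([(383.2,178.3),(390.4,203),(335.4,216),(329.8,189.5)]); fs=np.array([(376.8,256.8),(342.8,269.2),(311.8,202.6),(344.4,192.4)])
bt=T([(638,370),(140,498),(75,224)]); Bt=np.array([(-.08,-.145,.012),(-.08,.145,.012),(.08,.145,.012)])
bs=S([(222,550),(447,460)]); Bs=np.array([(-.08,-.145,.012),(.08,-.145,.012)])
L=np.array([(.04,-.085,0),(-.04,-.085,0),(-.04,.085,0),(.04,.085,0)])
def W(q,P): return P@Ro.from_euler('z',q[2]).as_matrix().T+[q[0],q[1],0]
def F(q): return W(q,L@Ro.from_euler('x',q[3]).as_matrix().T+[0,q[4],q[5]])
def res(q):
    o=q[6:8]
    return np.r_[(proj("side",F(q))-fs+o).ravel(),(proj("top",F(q))-ft-o*0).ravel(),(proj("top",W(q,Bt))-bt).ravel(),(proj("side",W(q,Bs))-bs+o).ravel(),o]
r=least_squares(res,[.536,-.09,.23,.24,0,.09,0,0],loss="soft_l1"); q=r.x
print(q.round(4),"deg",np.degrees(q[2:4]).round(2)); print(res(q).round(1)); print("face",F(q).mean(0).round(4))
for lab,P in dict(shut_edge=(-.042,-.14,.062),hinge=(.073,-.135,.062)).items(): print(lab,W(q,np.array([P])).round(4))
c=[(250.9,253.7),(231.5,260.5),(221.0,231.4),(240.1,224.0)]
X=np.array([ray("top",u,.012) for u in c]); print(X.round(4),"sides",[round(float(np.linalg.norm(X[i]-X[i-1])),4) for i in range(4)],"centre",X.mean(0).round(4))
d=X[0]-X[3]+X[1]-X[2]; print("caul long bearing",np.degrees(np.arctan2(d[1],d[0])))
E
python3 m3.py
```

```text
[ 0.5374 -0.0898  0.2315  0.2533 -0.0032  0.088   1.8783 -0.59  ] deg [13.26 14.52]
[-0.4  0.2  0.1  0.   0.1 -0.  -0.3  0.  -0.1 -1.3  0.3  0.5  0.6  0.3
 -1.3 -1.1  0.2 -0.5  0.2 -0.  -1.  -0.  -1.4  0.3  0.5  0.   1.9 -0.6]
face [ 0.5382 -0.0929  0.088 ]
shut_edge [[ 0.5287 -0.2357  0.062 ]]
hinge [[ 0.6395 -0.2045  0.062 ]]
[[0.3863 0.2253 0.012 ]
 [0.3679 0.282  0.012 ]
 [0.4538 0.3134 0.012 ]
 [0.4744 0.2571 0.012 ]] sides [0.0936, 0.0596, 0.0914, 0.0599] centre [0.4206 0.2695 0.012 ]
caul long bearing -160.07180813538903
```

```bash
cat > plan.py <<'E'
import sys,numpy as np
from rig import bot
def plan(wps,step=.048,tw=3.9,pose=None,hand=1):
    o=bot.get_obs(); p=o["position"].copy(); rpy=o["tool_rot"]; y=rpy[2]
    print("t",o["time"],"p",p.round(4),"rpy",rpy.round(2),"F",o["contact_force"].round(1),"w",round(o["grip_width"],4))
    D=[];Tw=[]
    for (X,Y,Z,yaw) in wps:
        g=np.array([X,Y,Z]); dy=(yaw-y+180)%360-180
        n=max(1,int(np.ceil(max(np.linalg.norm(g-p)/step,abs(dy)/tw))))
        for k in range(n):
            c,s=np.cos(np.radians(y)),np.sin(np.radians(y)); v=(g-p)/(n-k); 
            d=np.round(np.array([c*v[0]+s*v[1],s*v[0]-c*v[1],-v[2]])/.05,2); a=round(-((yaw-y+180)%360-180)/(n-k)/4,2)
            D.append(d.tolist());Tw.append(a); d=d*.05
            p=p+np.array([c*d[0]+s*d[1],s*d[0]-c*d[1],-d[2]]); y-=a*4
    for i in range(0,len(D),10): print(D[i:i+10],"\n",Tw[i:i+10])
if __name__=="__main__": plan(eval(sys.argv[1]))
E
python3 plan.py "[(.45,.35,.24,136),(.57,0,.24,103.3),(.556,-.322,.22,103.3),(.556,-.322,.05,103.3)]"
```

```text
t 0.1 p [0.2372 0.6046 0.2305] rpy [-1.7991e+02  1.0000e-02  1.5858e+02] F [-0.2 -0.1 -0.6] w 0.0852
[[-0.83, -0.46, -0.03], [-0.86, -0.41, -0.03], [-0.88, -0.36, -0.03], [-0.89, -0.31, -0.03], [-0.91, -0.25, -0.02], [-0.93, -0.21, -0.03], [-0.93, -0.15, -0.02], [-0.73, -0.37, -0.0], [-0.75, -0.33, -0.0], [-0.77, -0.28, -0.0]] 
 [np.float64(0.81), np.float64(0.81), np.float64(0.8), np.float64(0.81), np.float64(0.8), np.float64(0.81), np.float64(0.8), np.float64(0.91), np.float64(0.91), np.float64(0.91)]
[[-0.79, -0.23, -0.0], [-0.81, -0.18, -0.0], [-0.81, -0.13, -0.0], [-0.82, -0.07, -0.0], [-0.82, -0.02, -0.0], [-0.83, 0.03, -0.0], [-0.89, -0.25, 0.06], [-0.89, -0.25, 0.06], [-0.88, -0.25, 0.06], [-0.89, -0.25, 0.05]] 
 [np.float64(0.91), np.float64(0.91), np.float64(0.91), np.float64(0.91), np.float64(0.9), np.float64(0.91), np.float64(-0.0), np.float64(-0.0), np.float64(-0.0), np.float64(-0.0)]
[[-0.88, -0.25, 0.06], [-0.89, -0.25, 0.05], [-0.88, -0.25, 0.06], [-0.0, -0.0, 0.85], [-0.0, -0.0, 0.85], [-0.0, -0.0, 0.85], [-0.0, -0.0, 0.85]] 
 [np.float64(-0.0), np.float64(-0.0), np.float64(-0.0), np.float64(-0.0), np.float64(-0.0), np.float64(-0.0), np.float64(-0.0)]
```

Call:
{"name": "arm_command", "arguments": {
  "delta_pos": [
    [-0.83, -0.46, -0.03],
    [-0.86, -0.41, -0.03],
    [-0.88, -0.36, -0.03],
    [-0.89, -0.31, -0.03],
    [-0.91, -0.25, -0.02],
    [-0.93, -0.21, -0.03],
    [-0.93, -0.15, -0.02],
    [-0.73, -0.37, 0],
    [-0.75, -0.33, 0],
    [-0.77, -0.28, 0]
  ],
  "twist": [0.8, 0.8, 0.8, 0.8, 0.8, 0.8, 0.8, 0.9, 0.9, 0.9],
  "hand": [1, 1, 1, 1, 1, 1, 1, 1, 1, 1],
  "squeeze": 40
}}

```text
time: 1.35
position: [0.4906, 0.2333, 0.2405]
tool_rot: [-180.0, -0.0, 125.3]
contact_force: [0.3, 1.1, -0.4]
grip_width: -0.0
grasp_force: 0.0
```

Call:
{"name": "arm_command", "arguments": {
  "delta_pos": [
    [-0.79, -0.23, 0],
    [-0.81, -0.18, 0],
    [-0.81, -0.13, 0],
    [-0.82, -0.07, 0],
    [-0.82, -0.02, 0],
    [-0.83, 0.03, 0]
  ],
  "twist": [0.9, 0.9, 0.9, 0.9, 0.9, 0.9],
  "hand": [1, 1, 1, 1, 1, 1]
}}

```text
time: 2.1
position: [0.5726, 0.0002, 0.2405]
tool_rot: [-180.0, -0.0, 103.7]
contact_force: [0.1, -1.0, 0.2]
grip_width: 0.0
grasp_force: 0.0
```

```bash
python3 plan.py "[(.556,-.322,.22,103.3),(.556,-.322,.05,103.3)]"
```

```text
t 2.1 p [5.726e-01 2.000e-04 2.405e-01] rpy [-1.7998e+02 -1.0000e-02  1.0367e+02] F [ 0.1 -1.   0.2] w 0.0
[[-0.88, -0.26, 0.06], [-0.88, -0.26, 0.06], [-0.89, -0.26, 0.06], [-0.88, -0.26, 0.06], [-0.89, -0.26, 0.06], [-0.88, -0.27, 0.06], [-0.89, -0.26, 0.05], [0.0, 0.0, 0.85], [0.0, 0.0, 0.85], [0.0, 0.0, 0.85]] 
 [np.float64(0.01), np.float64(0.01), np.float64(0.01), np.float64(0.02), np.float64(0.01), np.float64(0.02), np.float64(0.01), np.float64(0.0), np.float64(0.0), np.float64(0.0)]
[[0.0, 0.0, 0.85]] 
 [np.float64(0.0)]
```

Tracking is good. Next I move to the push start point and lower.

Call:
{"name": "arm_command", "arguments": {
  "delta_pos": [
    [-0.88, -0.26, 0.06],
    [-0.88, -0.26, 0.06],
    [-0.89, -0.26, 0.06],
    [-0.88, -0.26, 0.06],
    [-0.89, -0.26, 0.06],
    [-0.88, -0.27, 0.06],
    [-0.89, -0.26, 0.05],
    [0, 0, 0.85],
    [0, 0, 0.85],
    [0, 0, 0.85]
  ],
  "twist": [0.1, 0, 0, 0, 0, 0, 0, 0, 0, 0],
  "hand": [1, 1, 1, 1, 1, 1, 1, 1, 1, 1]
}}

```text
time: 3.35
position: [0.5551, -0.3208, 0.0911]
tool_rot: [-180.0, -0.0, 103.4]
contact_force: [0.4, 0.1, -0.4]
grip_width: -0.0002
grasp_force: 0.0
```

Call:
{"name": "arm_command", "arguments": {
  "delta_pos": [
    [0, 0, 0.85],
    [0.3, 0, 0],
    [0.3, 0, 0],
    [0.2, 0, 0],
    [0.2, 0, 0],
    [0.1, 0, 0]
  ],
  "twist": [0, 0, 0, 0, 0, 0],
  "hand": [1, 1, 1, 1, 1, 1]
}}

```text
time: 4.1
position: [0.5441, -0.2658, 0.0518]
tool_rot: [179.8, 0.0, 103.5]
contact_force: [0.4, 0.7, 0.5]
grip_width: -0.0001
grasp_force: 0.0
```

```bash
python3 - <<'E'
from rig import bot,viewer
import cv2,numpy as np
o=bot.get_obs(); p=o["position"]; print(p,o["contact_force"])
c,s=np.cos(.2315),np.sin(.2315); d=p[:2]-[.5374,-.0898]; print("fixture xy",c*d[0]+s*d[1],-s*d[0]+c*d[1])
t=viewer.snapshot("top"); cv2.imwrite("pics/t2.png",cv2.resize(t[145:255,290:440],None,fx=4,fy=4,interpolation=2))
E
```

```text
[ 0.54411349 -0.2658391   0.05181123] [0.40513662 0.70166909 0.50400136]
fixture xy -0.033855623783886755 -0.17288328786371093
```

View pics/t2.png

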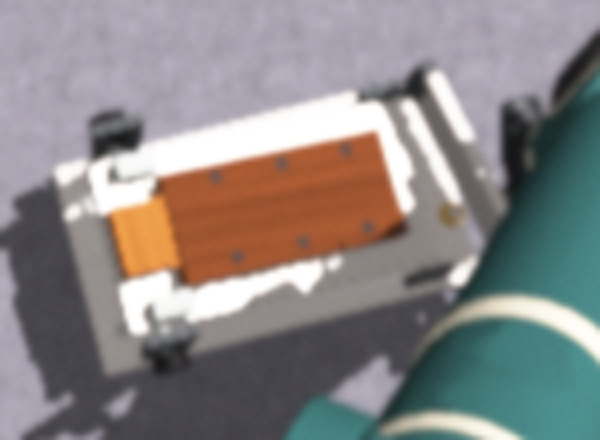

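The gate's top edge now runs from (433,75) towards (500,190), so it is swinging shut. I'll keep pushing in small steps and watch for the catch.

Call:
{"name": "arm_command", "arguments": {
  "delta_pos": [
    [0.1, 0, 0],
    [0.06, 0, 0],
    [0.06, 0, 0],
    [0.04, 0, 0]
  ],
  "twist": [0, 0, 0, 0],
  "hand": [1, 1, 1, 1]
}}

```text
time: 4.65
position: [0.54, -0.256, 0.0505]
tool_rot: [180.0, 0.1, 103.4]
contact_force: [1.9, -4.8, -1.8]
grip_width: 0.0
grasp_force: 0.0
```

Call:
{"name": "arm_command", "arguments": {
  "delta_pos": [
    [0.04, 0, 0],
    [0.04, 0, 0]
  ],
  "twist": [0, 0],
  "hand": [1, 1]
}}

```text
time: 4.9
position: [0.5397, -0.255, 0.0509]
tool_rot: [179.9, 0.4, 103.3]
contact_force: [1.2, -4.7, 2.9]
grip_width: 0.0001
grasp_force: 0.0
```

Call:
{"name": "arm_command", "arguments": {
  "delta_pos": [
    [0.04, 0, 0],
    [0, 0, 0]
  ],
  "twist": [0, 0],
  "hand": [1, 1]
}}

```text
time: 5.15
position: [0.538, -0.2489, 0.0503]
tool_rot: [-180.0, -0.0, 103.3]
contact_force: [0.6, 1.1, -0.1]
grip_width: -0.0001
grasp_force: 0.0
```

Call:
{"name": "arm_command", "arguments": {
  "delta_pos": [
    [0.04, 0, 0],
    [0, 0, 0]
  ],
  "twist": [0, 0],
  "hand": [1, 1]
}}

```text
time: 5.4
position: [0.5377, -0.246, 0.05]
tool_rot: [-180.0, -0.1, 103.4]
contact_force: [-0.3, 0.4, 0.4]
grip_width: 0.0001
grasp_force: 0.0
```

Call:
{"name": "arm_command", "arguments": {
  "delta_pos": [
    [0.04, 0, 0],
    [0, 0, 0]
  ],
  "twist": [0, 0],
  "hand": [1, 1]
}}

```text
time: 5.65
position: [0.5373, -0.2446, 0.0502]
tool_rot: [-180.0, -0.0, 103.4]
contact_force: [-0.5, -0.1, -0.4]
grip_width: -0.0002
grasp_force: 0.0
```

Call:
{"name": "arm_command", "arguments": {
  "delta_pos": [
    [0.04, 0, 0],
    [0, 0, 0]
  ],
  "twist": [0, 0],
  "hand": [1, 1]
}}

```text
time: 5.9
position: [0.537, -0.2437, 0.0504]
tool_rot: [180.0, 0.1, 103.4]
contact_force: [-0.0, -2.2, -0.8]
grip_width: -0.0002
grasp_force: 0.0
```

Call:
{"name": "arm_command", "arguments": {
  "delta_pos": [
    [0.03, 0, 0],
    [0, 0, 0]
  ],
  "twist": [0, 0],
  "hand": [1, 1]
}}

```text
time: 6.15
position: [0.537, -0.2437, 0.0506]
tool_rot: [179.9, 0.2, 103.3]
contact_force: [1.1, -5.4, -3.0]
grip_width: -0.0001
grasp_force: 0.0
```

Call:
{"name": "arm_command", "arguments": {
  "delta_pos": [
    [0.03, 0, 0],
    [0, 0, 0]
  ],
  "twist": [0, 0],
  "hand": [1, 1]
}}

```text
time: 6.4
position: [0.537, -0.2437, 0.0508]
tool_rot: [179.9, 0.3, 103.3]
contact_force: [3.6, -9.2, -3.6]
grip_width: -0.0
grasp_force: 0.0
```

Call:
{"name": "arm_command", "arguments": {
  "delta_pos": [
    [0.03, 0, 0],
    [0, 0, 0]
  ],
  "twist": [0, 0],
  "hand": [1, 1]
}}

```text
time: 6.65
position: [0.5369, -0.2437, 0.051]
tool_rot: [179.9, 0.5, 103.2]
contact_force: [3.1, -11.4, -4.3]
grip_width: -0.0003
grasp_force: 0.0
```

The gate is on its hard stop: no motion from 2 to 12 N, after passing the catch. I'll back off and go to the caul.

Call:
{"name": "arm_command", "arguments": {
  "delta_pos": [
    [-0.4, 0, 0],
    [-0.6, 0, 0],
    [0, 0, -0.95],
    [0, 0, -0.95],
    [0, 0, -0.95],
    [0, 0, -0.95]
  ],
  "twist": [0, 0, 0, 0, 0, 0],
  "hand": [1, 1, 1, 1, 1, 1]
}}

```text
time: 7.4
position: [0.5471, -0.2872, 0.2418]
tool_rot: [-180.0, -0.1, 103.4]
contact_force: [-0.1, -0.2, 0.4]
grip_width: -0.0003
grasp_force: 0.0
```

```bash
python3 plan.py "[(.54,0,.235,80),(.4215,.269,.20,19.9),(.4215,.269,.08,19.9)]"
```

```text
t 7.4 p [ 0.5471 -0.2872  0.2418] rpy [-1.7997e+02 -7.0000e-02  1.0339e+02] F [-0.1 -0.2  0.4] w -0.0003
[[0.94, 0.2, 0.02], [0.95, 0.13, 0.02], [0.95, 0.07, 0.02], [0.96, 0.01, 0.03], [0.95, -0.06, 0.02], [0.95, -0.13, 0.03], [0.31, -0.2, 0.04], [0.29, -0.22, 0.04], [0.28, -0.24, 0.04], [0.26, -0.26, 0.04]] 
 [np.float64(0.97), np.float64(0.98), np.float64(0.97), np.float64(0.98), np.float64(0.97), np.float64(0.98), np.float64(0.94), np.float64(0.94), np.float64(0.94), np.float64(0.94)]
[[0.24, -0.28, 0.04], [0.22, -0.29, 0.05], [0.2, -0.31, 0.04], [0.18, -0.32, 0.05], [0.16, -0.33, 0.04], [0.14, -0.34, 0.05], [0.12, -0.35, 0.04], [0.09, -0.35, 0.05], [0.07, -0.36, 0.04], [0.05, -0.37, 0.05]] 
 [np.float64(0.94), np.float64(0.94), np.float64(0.94), np.float64(0.94), np.float64(0.94), np.float64(0.94), np.float64(0.94), np.float64(0.94), np.float64(0.94), np.float64(0.93)]
[[0.03, -0.37, 0.04], [-0.0, -0.36, 0.05], [-0.0, -0.0, 0.8], [-0.0, -0.0, 0.8], [-0.0, -0.0, 0.8]] 
 [np.float64(0.94), np.float64(0.93), np.float64(0.0), np.float64(0.0), np.float64(0.0)]
```

Call:
{"name": "arm_command", "arguments": {
  "delta_pos": [
    [0.94, 0.2, 0.02],
    [0.95, 0.13, 0.02],
    [0.95, 0.07, 0.02],
    [0.96, 0.01, 0.03],
    [0.95, -0.06, 0.02],
    [0.95, -0.13, 0.03],
    [0.31, -0.2, 0.04],
    [0.29, -0.22, 0.04],
    [0.28, -0.24, 0.04],
    [0.26, -0.26, 0.04]
  ],
  "twist": [0.97, 0.98, 0.97, 0.98, 0.97, 0.98, 0.94, 0.94, 0.94, 0.94],
  "hand": [0.3, 0.3, 0.3, 0.3, 0.3, 0.3, 0.3, 0.3, 0.3, 0.3]
}}

```text
time: 8.65
position: [0.5108, 0.0678, 0.2253]
tool_rot: [-179.9, 0.0, 64.8]
contact_force: [-1.0, -0.5, 0.9]
grip_width: 0.0599
grasp_force: 0.0
```

Call:
{"name": "arm_command", "arguments": {
  "delta_pos": [
    [0.24, -0.28, 0.04],
    [0.22, -0.29, 0.05],
    [0.2, -0.31, 0.04],
    [0.18, -0.32, 0.05],
    [0.16, -0.33, 0.04],
    [0.14, -0.34, 0.05],
    [0.12, -0.35, 0.04],
    [0.09, -0.35, 0.05],
    [0.07, -0.36, 0.04],
    [0.05, -0.37, 0.05]
  ],
  "twist": [0.94, 0.94, 0.94, 0.94, 0.94, 0.94, 0.94, 0.94, 0.94, 0.93],
  "hand": [0.3, 0.3, 0.3, 0.3, 0.3, 0.3, 0.3, 0.3, 0.3, 0.3]
}}

```text
time: 9.9
position: [0.4361, 0.2355, 0.2028]
tool_rot: [-180.0, 0.1, 27.3]
contact_force: [0.4, -0.2, 0.0]
grip_width: 0.0598
grasp_force: 0.0
```

```bash
python3 - <<'E'
from plan import plan
from rig import viewer
import cv2
plan([(.4215,.269,.20,19.9),(.4215,.269,.10,19.9),(.4215,.269,.018,19.9)])
t=viewer.snapshot("top");s=viewer.snapshot("side")
cv2.imwrite("pics/g.png",cv2.hconcat([cv2.resize(t[145:285,290:440],(390,364),interpolation=2),cv2.resize(s[175:325,275:435],(390,364),interpolation=2)]))
E
```

```text
t 9.9 p [0.4361 0.2355 0.2028] rpy [-1.7997e+02  6.0000e-02  2.7260e+01] F [ 0.4 -0.2  0. ] w 0.0598
[[0.02, -0.36, 0.03], [0.0, -0.37, 0.03], [0.0, 0.0, 0.67], [0.0, 0.0, 0.66], [0.0, 0.0, 0.67], [0.0, 0.0, 0.82], [0.0, 0.0, 0.82]] 
 [np.float64(0.92), np.float64(0.92), np.float64(-0.0), np.float64(-0.0), np.float64(-0.0), np.float64(-0.0), np.float64(-0.0)]
```

View pics/g.png

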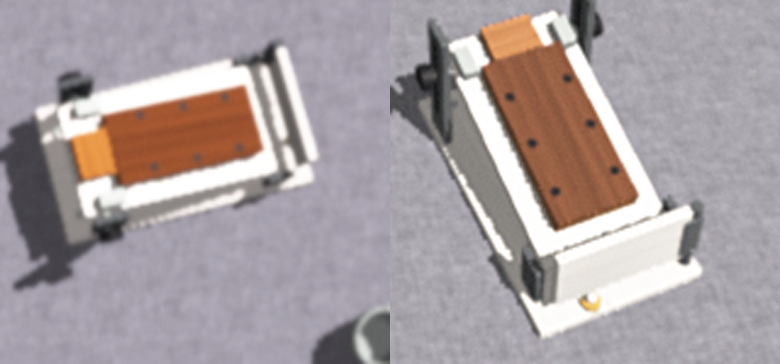

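The gate is closed: its panel is parallel to the low end, about (283,45)–(313,158) in the left picture. Next I descend on the caul.

Call:
{"name": "arm_command", "arguments": {
  "delta_pos": [
    [0.02, -0.36, 0.03],
    [0, -0.37, 0.03],
    [0, 0, 0.67],
    [0, 0, 0.66],
    [0, 0, 0.67],
    [0, 0, 0.62],
    [0, 0, 0.52],
    [0, 0, 0.3],
    [0, 0, 0.18],
    [0, 0, 0]
  ],
  "twist": [0.92, 0.92, 0, 0, 0, 0, 0, 0, 0, 0],
  "hand": [0.3, 0.3, 0.3, 0.3, 0.3, 0.3, 0.3, 0.3, 0.3, 0.3]
}}

```text
time: 11.25
position: [0.4219, 0.2683, 0.0188]
tool_rot: [180.0, 0.0, 20.0]
contact_force: [-1.0, -0.4, -0.3]
grip_width: 0.06
grasp_force: 0.0
```

Call:
{"name": "arm_command", "arguments": {
  "delta_pos": [
    [0, 0, 0],
    [0, 0, 0],
    [0, 0, 0],
    [0, 0, 0]
  ],
  "twist": [0, 0, 0, 0],
  "hand": [0.8, 1, 1, 1],
  "squeeze": 30
}}

```text
time: 11.75
position: [0.4221, 0.2689, 0.0195]
tool_rot: [-180.0, -0.1, 20.0]
contact_force: [-0.8, -0.2, 5.8]
grip_width: 0.0194
grasp_force: 30.5
```

Call:
{"name": "arm_command", "arguments": {
  "delta_pos": [
    [0, 0, -0.2],
    [0, 0, -0.5],
    [0, 0, -0.9],
    [0, 0, -0.9],
    [0, 0, -0.9],
    [0, 0, 0]
  ],
  "twist": [0, 0, 0, 0, 0, 0],
  "hand": [1, 1, 1, 1, 1, 1]
}}

```text
time: 12.5
position: [0.4232, 0.2696, 0.1921]
tool_rot: [-179.8, -0.3, 20.0]
contact_force: [-0.2, 0.4, -2.2]
grip_width: 0.02
grasp_force: 29.9
```

```bash
python3 - <<'E'
from plan import plan
from h import *
import cv2
plan([(.52,.0,.23,75),(.539,-.093,.20,103.3)])
s=viewer.snapshot("side");t=viewer.snapshot("top")
u=proj("side",[.42,.269,.17])[0].astype(int);v=proj("top",[.42,.269,.17])[0].astype(int);print(u,v)
f=lambda i,u:cv2.resize(i[max(u[1]-50,0):u[1]+50,max(u[0]-50,0):u[0]+50],(390,390),interpolation=2)
cv2.imwrite("pics/l.png",cv2.hconcat([f(s,u),f(t,v)]))
E
```

```text
t 12.5 p [0.4232 0.2696 0.1921] rpy [-179.81   -0.35   20.02] F [-0.2  0.4 -2.2] w 0.02
[[-0.0, 0.38, -0.05], [-0.03, 0.38, -0.05], [-0.05, 0.38, -0.05], [-0.07, 0.37, -0.05], [-0.1, 0.37, -0.05], [-0.12, 0.36, -0.05], [-0.15, 0.35, -0.05], [-0.17, 0.34, -0.05], [-0.19, 0.33, -0.05], [-0.21, 0.32, -0.05]] 
 [np.float64(-0.92), np.float64(-0.92), np.float64(-0.92), np.float64(-0.92), np.float64(-0.92), np.float64(-0.91), np.float64(-0.92), np.float64(-0.91), np.float64(-0.92), np.float64(-0.91)]
[[-0.23, 0.31, -0.05], [-0.25, 0.29, -0.05], [-0.27, 0.28, -0.05], [-0.28, 0.26, -0.05], [-0.3, 0.23, -0.06], [-0.21, 0.11, 0.08], [-0.22, 0.09, 0.07], [-0.22, 0.08, 0.08], [-0.23, 0.07, 0.07], [-0.23, 0.05, 0.08]] 
 [np.float64(-0.92), np.float64(-0.91), np.float64(-0.92), np.float64(-0.91), np.float64(-0.92), np.float64(-0.88), np.float64(-0.88), np.float64(-0.89), np.float64(-0.88), np.float64(-0.89)]
[[-0.24, 0.04, 0.07], [-0.24, 0.02, 0.08], [-0.23, 0.0, 0.07]] 
 [np.float64(-0.88), np.float64(-0.89), np.float64(-0.88)]
[266 106] [224 239]
```

View pics/l.png

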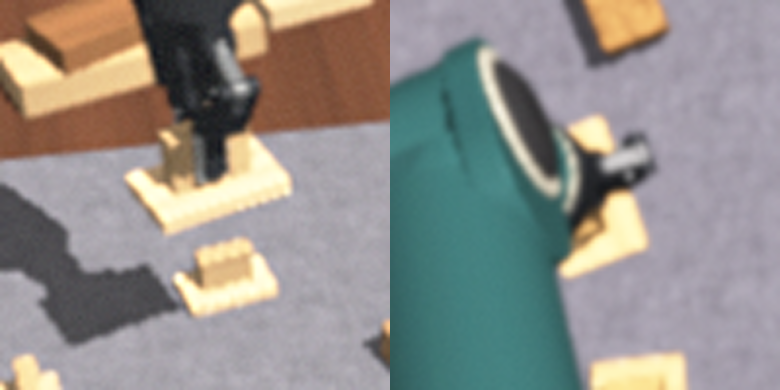

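The big caul is held level: sole corners at (125,178), (165,232) and (292,187) in the left picture, with the finger at mid-rib. I'll measure the offset in the grip and carry it over.

```bash
python3 - <<'E'
from h import *
g=lambda a:np.array(a)/3.9+[216,56]-.37
z=.1921-.0188+.012
P=[ray("side",g(a),z) for a in((125,178),(165,232),(292,187))]
c=(P[0]+P[2])/2; print(np.round(P,4),c.round(4)); print([round(float(np.linalg.norm(P[1]-P[i])),4) for i in(0,2)])
g2=lambda a:(np.array(a)-[390,0])/3.9+[174,189]-.37
Q=[ray("top",g2(a),z) for a in((603,116),(648,243),(567,277))]; print(np.round(Q,4),((Q[0]+Q[2])/2).round(4))
y=np.radians(20); 
for m in(c,(Q[0]+Q[2])/2):
    d=m[:2]-[.4232,.2696]; print("offset tool x,y",np.cos(y)*d[0]+np.sin(y)*d[1],np.sin(y)*d[0]-np.cos(y)*d[1])
E
```

```text
[[0.3742 0.2791 0.1853]
 [0.3939 0.2179 0.1853]
 [0.4788 0.2509 0.1853]] [0.4265 0.265  0.1853]
[0.0644, 0.0912]
[[0.4728 0.2572 0.1853]
 [0.3896 0.2276 0.1853]
 [0.3689 0.2798 0.1853]] [0.4209 0.2685 0.1853]
offset tool x,y 0.0015293501045818563 0.005425499503114631
offset tool x,y -0.0025619612422428323 0.00024324603071493214
```

Call:
{"name": "arm_command", "arguments": {
  "delta_pos": [
    [0, 0.38, -0.05],
    [-0.03, 0.38, -0.05],
    [-0.05, 0.38, -0.05],
    [-0.07, 0.37, -0.05],
    [-0.1, 0.37, -0.05],
    [-0.12, 0.36, -0.05],
    [-0.15, 0.35, -0.05],
    [-0.17, 0.34, -0.05],
    [-0.19, 0.33, -0.05],
    [-0.21, 0.32, -0.05]
  ],
  "twist": [-0.92, -0.92, -0.92, -0.92, -0.92, -0.92, -0.92, -0.92, -0.92, -0.92],
  "hand": [1, 1, 1, 1, 1, 1, 1, 1, 1, 1]
}}

```text
time: 13.85
position: [0.4845, 0.0882, 0.212]
tool_rot: [-179.9, 0.2, 56.9]
contact_force: [0.7, -0.5, -2.3]
grip_width: 0.0195
grasp_force: 29.8
```

Call:
{"name": "arm_command", "arguments": {
  "delta_pos": [
    [-0.23, 0.31, -0.05],
    [-0.25, 0.29, -0.05],
    [-0.27, 0.28, -0.05],
    [-0.28, 0.26, -0.05],
    [-0.3, 0.23, -0.06],
    [-0.21, 0.11, 0.08],
    [-0.22, 0.09, 0.07],
    [-0.22, 0.08, 0.08],
    [-0.23, 0.07, 0.07],
    [-0.23, 0.05, 0.08]
  ],
  "twist": [-0.92, -0.91, -0.92, -0.91, -0.92, -0.88, -0.88, -0.89, -0.88, -0.89],
  "hand": [1, 1, 1, 1, 1, 1, 1, 1, 1, 1]
}}

```text
time: 15.1
position: [0.5294, -0.0592, 0.2056]
tool_rot: [-179.8, 0.0, 92.9]
contact_force: [0.2, 0.1, -2.1]
grip_width: 0.0197
grasp_force: 29.8
```

```bash
python3 plan.py "[(.5412,-.1022,.18,103.3),(.5412,-.1022,.122,103.3)]"
```

```text
t 15.1 p [ 0.5294 -0.0592  0.2056] rpy [-1.7976e+02  1.0000e-02  9.2930e+01] F [ 0.2  0.1 -2.1] w 0.0197
[[-0.29, 0.06, 0.17], [-0.29, 0.05, 0.17], [-0.3, 0.03, 0.17], [0.0, -0.0, 0.58], [0.0, -0.0, 0.58]] 
 [np.float64(-0.86), np.float64(-0.87), np.float64(-0.86), np.float64(-0.0), np.float64(-0.0)]
```

Call:
{"name": "arm_command", "arguments": {
  "delta_pos": [
    [-0.29, 0.06, 0.17],
    [-0.29, 0.05, 0.17],
    [-0.3, 0.03, 0.17],
    [0, 0, 0.5],
    [0, 0, 0.4],
    [0, 0, 0.2],
    [0, 0, 0]
  ],
  "twist": [-0.86, -0.87, -0.86, 0, 0, 0, 0],
  "hand": [1, 1, 1, 1, 1, 1, 1],
  "squeeze": 20
}}

```text
time: 15.98
position: [0.5417, -0.102, 0.1261]
tool_rot: [-179.8, -0.0, 103.2]
contact_force: [0.7, 0.8, -2.1]
grip_width: 0.0196
grasp_force: 29.8
```

```bash
python3 - <<'E'
from plan import plan
from rig import viewer
import cv2
plan([(.5412,-.1022,.116,103.3)])
t=viewer.snapshot("top");s=viewer.snapshot("side")
cv2.imwrite("pics/p.png",cv2.hconcat([cv2.resize(t[145:285,290:440],(390,364),interpolation=2),cv2.resize(s[145:295,265:425],(390,364),interpolation=2)]))
E
```

```text
t 15.975 p [ 0.5417 -0.102   0.1261] rpy [-1.7985e+02 -3.0000e-02  1.0316e+02] F [ 0.7  0.8 -2.1] w 0.0196
[[-0.0, -0.01, 0.2]] 
 [np.float64(-0.04)]
```

View pics/p.png

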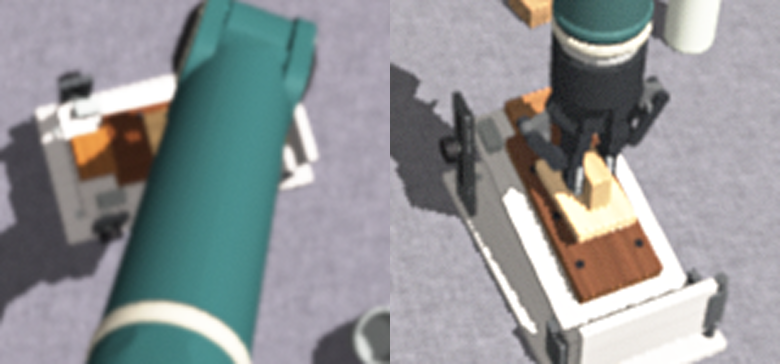

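The caul is above the face with its long sides along the headstock; its low end is at (578,243)–(637,215) in the right picture. Now I lower it by feel.

Call:
{"name": "arm_command", "arguments": {
  "delta_pos": [
    [0, 0, 0.08],
    [0, 0, 0.08],
    [0, 0, 0.06],
    [0, 0, 0]
  ],
  "twist": [0, 0, 0, 0],
  "hand": [1, 1, 1, 1],
  "squeeze": 20
}}

```text
time: 16.58
position: [0.5441, -0.1052, 0.1183]
tool_rot: [179.8, 0.2, 103.1]
contact_force: [-0.4, -6.6, 8.0]
grip_width: 0.0194
grasp_force: 32.0
```

Call:
{"name": "arm_command", "arguments": {
  "delta_pos": [
    [0, 0, 0.05],
    [0, 0, 0.05],
    [0, 0, 0]
  ],
  "twist": [0, 0, 0],
  "hand": [1, 1, 1]
}}

```text
time: 16.95
position: [0.5446, -0.107, 0.114]
tool_rot: [179.7, 0.4, 103.0]
contact_force: [-1.8, -10.9, 10.1]
grip_width: 0.0194
grasp_force: 33.3
```

Call:
{"name": "arm_command", "arguments": {
  "delta_pos": [
    [-0.04, 0, 0.05],
    [-0.04, 0, 0.05],
    [-0.04, 0, 0.04],
    [0, 0, 0]
  ],
  "twist": [0, 0, 0, 0],
  "hand": [1, 1, 1, 1]
}}

```text
time: 17.45
position: [0.545, -0.1081, 0.1106]
tool_rot: [179.8, -0.2, 103.2]
contact_force: [-16.8, 2.2, 48.5]
grip_width: 0.0197
grasp_force: 39.8
```

Call:
{"name": "arm_command", "arguments": {
  "delta_pos": [
    [-0.04, 0, 0.04],
    [-0.02, 0, 0.03],
    [0, 0, 0]
  ],
  "twist": [0, 0, 0],
  "hand": [1, 1, 1]
}}

```text
time: 17.82
position: [0.5457, -0.1094, 0.1076]
tool_rot: [179.8, -0.3, 103.2]
contact_force: [-19.4, 6.2, 54.6]
grip_width: 0.0195
grasp_force: 42.7
```

```bash
python3 - <<'E'
from rig import bot
o=bot.get_obs(); print(o["wrist_torque"],o["tool_rot"],o["contact_force"])
E
```

```text
[1.38492382 4.2121926  0.01054702] [179.77896551  -0.28198095 103.22759968] [-19.40515159   6.20842818  54.64115498]
```

Call:
{"name": "arm_command", "arguments": {
  "delta_pos": [
    [0, 0, -0.12],
    [0, 0, 0]
  ],
  "twist": [0, 0],
  "hand": [1, 1]
}}

```text
time: 18.08
position: [0.5454, -0.1107, 0.1076]
tool_rot: [179.9, 0.0, 103.2]
contact_force: [-0.3, -1.5, 6.6]
grip_width: 0.0197
grasp_force: 36.0
```

```bash
python3 - <<'E'
from rig import bot,viewer
import cv2
o=bot.get_obs(); print(o["wrist_torque"],o["tool_rot"],o["contact_force"],o["qpos"].round(1))
s=viewer.snapshot("side")
cv2.imwrite("pics/q.png",cv2.resize(s[105:285,255:425],(680,600)[:2] if 0 else (566,600),interpolation=2))
E
```

```text
[ 0.29356308  0.08575817 -0.00828078] [1.79871364e+02 3.19705995e-02 1.03186107e+02] [-0.34386187 -1.45264109  6.56931458] [-12.1  28.5  25.7 112.  -17.6  43.2  36.9]
```

View pics/q.png

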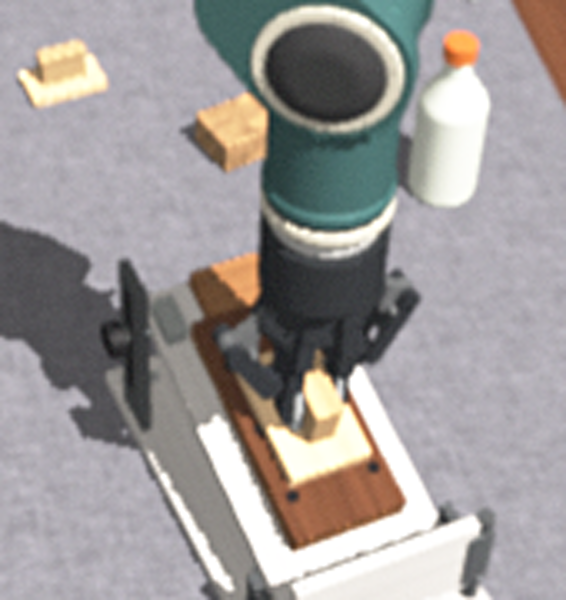

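The caul lies on the face: sole low end at about (290,487)–(375,455), the face's low edge at (295,548)–(403,503). The force is 6.6 N at an unchanged height, so the sole is seated. I'll measure its position and angle in face coordinates from the image.

```bash
cat > fm.py <<'E'
from h import *
import cv2
from rig import bot
q=np.array([.5374,-.0898,.2315,.2533,-.0032,.088]); o=np.array([1.88,-.59])
Rf=(Ro.from_euler('z',q[2])*Ro.from_euler('x',q[3])).as_matrix(); fc=np.array([.5382,-.0929,.088])
def toface(uv,h):
    c=C["side"];K=c["camera_matrix"];d=(np.array(uv,float)-o-K[:2,2])/K[0,0];s=d.copy()
    for _ in range(20): s=d/(1+c["k1"]*(s@s))
    R=c["R"];p=Rf.T@(-R.T@c["t"]-fc);v=Rf.T@R.T@np.r_[s,1]; return (p+v*(h-p[2])/v[2])[:2]
def meas():
    I=viewer.snapshot("side"); x0,y0=290,180; J=cv2.resize(I[y0:265,x0:400],None,fx=4,fy=4,interpolation=cv2.INTER_CUBIC)
    h=cv2.cvtColor(J,cv2.COLOR_BGR2HSV).astype(int)
    m=((h[...,0]>14)&(h[...,0]<32)&(h[...,1]>60)&(h[...,2]>150)).astype(np.uint8)*255
    m=cv2.morphologyEx(m,cv2.MORPH_OPEN,np.ones((5,5))); n,l,st,_=cv2.connectedComponentsWithStats(m); k=1+st[1:,4].argmax()
    v,u=np.nonzero(l==k); uv=np.c_[(u+.5)/4-.5+x0,(v+.5)/4-.5+y0]
    P=np.array([toface(a,.012) for a in uv[::3]])*1000
    ex=P[:,1].min(); print("wood px",len(u),"min y",np.percentile(P[:,1],.3).round(1))
    for a in range(-75,-20,4):
        s=P[(P[:,1]>=a)&(P[:,1]<a+4)]
        if len(s)>20: print(a,"x",np.percentile(s[:,0],[1,99]).round(1))
    for a in range(-28,28,8):
        s=P[(P[:,0]>=a)&(P[:,0]<a+8)]
        if len(s)>20: print("x",a,"low y",np.percentile(s[:,1],1).round(1))
    ob=bot.get_obs(); d=(Rf.T@(ob["position"]+[0,0,.019]-fc))*1000; print("grip pt in face mm",d.round(1),"F face axes",(Rf.T@ob["contact_force"]).round(1),"F",ob["contact_force"].round(1),"p",ob["position"].round(4),"t",ob["time"])
meas()
E
python3 fm.py
```

```text
wood px 1793 min y -26.9
-27 x [-1.8 15.5]
-23 x [-0.4 20.1]
x -4 low y -26.8
x 4 low y -26.9
x 12 low y -25.9
x 20 low y -18.4
grip pt in face mm [ 2.9 -8.7 42.1] F face axes [-1.9  3.7  8.8] F [-2.1  0.9  9.5] p [ 0.5454 -0.1107  0.1076] t 18.175
```

```bash
sed -i 's/v,u=np.nonzero(l==k)/v,u=np.nonzero(m)/; s/>60)&(h\[...,2\]>150)/>45)\&(h[...,2]>140)/; s/(h\[...,0\]>14)/(h[...,0]>13)/' fm.py; python3 fm.py; python3 - <<'E'
import cv2
I=cv2.imread("pics/q.png"); h=cv2.cvtColor(I,cv2.COLOR_BGR2HSV)
print([h[v,u].tolist() for u,v in((300,450),(290,470),(340,455),(360,440),(260,400),(285,440),(290,483))])
E
```

```text
wood px 6023 min y -49.5
-51 x [-27.7  28. ]
-47 x [-27.7  27.9]
-31 x [-27.5  11.6]
-27 x [-27.6  16.8]
-23 x [-27.8  19.4]
x -28 low y -49.1
x -20 low y -49.3
x -12 low y -49.1
x -4 low y -49.4
x 4 low y -49.0
x 12 low y -49.0
x 20 low y -48.9
grip pt in face mm [ 2.9 -8.7 42.1] F face axes [-2.3  3.   9.5] F [-2.4 -0.  10. ] p [ 0.5454 -0.1107  0.1076] t 18.225
[[30, 13, 255], [30, 20, 255], [30, 16, 255], [30, 9, 255], [17, 89, 163], [30, 8, 255], [15, 100, 203]]
```

```bash
cat > fm2.py <<'E'
from fm import *
S=viewer.snapshot("side").astype(float); T=viewer.snapshot("top").astype(float)
def pix(n,p):
    return proj(n,fc+Rf@np.array(p))[0]+(o if n=="side" else 0)
def samp(I,p): return cv2.getRectSubPix(I.astype(np.float32),(1,1),(float(p[0]),float(p[1])))[0,0]
print("side profile along y at h=12: x=-15 and +20")
for y in range(-58,-30,2):
    print(y,*[samp(S,pix("side",(x/1e3,y/1e3,.012))).astype(int) for x in(-18,0,18)])
print("top profile uphill end, h=12")
for y in range(30,66,2):
    print(y,*[samp(T,pix("top",(x/1e3,y/1e3,.012))).astype(int) for x in(-15,0,15)])
E
python3 fm2.py | tail -n 34
```

```text
side profile along y at h=12: x=-15 and +20
-58 [ 72 100 157] [ 65  92 146] [ 70  99 155]
-56 [ 69  98 156] [ 68  94 149] [ 70  98 155]
-54 [ 68  99 156] [ 66  93 147] [ 70  99 155]
-52 [ 74 104 160] [ 73 102 152] [ 78 109 161]
-50 [106 145 196] [ 99 137 183] [102 140 185]
-48 [154 205 238] [146 197 231] [147 198 232]
-46 [207 247 255] [193 247 255] [187 237 250]
-44 [246 255 255] [233 253 255] [217 253 255]
-42 [248 254 254] [241 255 255] [228 254 255]
-40 [246 255 255] [241 255 255] [229 253 255]
-38 [244 255 255] [240 254 255] [227 253 255]
-36 [244 255 255] [240 254 254] [227 253 255]
-34 [245 255 255] [240 254 255] [228 253 255]
-32 [245 255 255] [241 255 255] [228 253 255]
top profile uphill end, h=12
30 [48 54 46] [ 85 125 160] [181 241 253]
32 [54 65 68] [ 86 128 164] [188 244 254]
34 [61 81 94] [ 86 129 164] [187 244 254]
36 [ 68  96 116] [ 83 126 161] [175 236 252]
38 [ 69 101 126] [ 78 118 152] [152 216 241]
40 [ 65  97 124] [ 68 103 135] [114 172 211]
42 [ 53  79 106] [ 56  84 113] [ 78 120 157]
44 [40 61 87] [42 63 89] [ 51  78 112]
46 [28 43 69] [31 46 71] [36 58 95]
48 [24 36 60] [23 34 59] [32 53 97]
50 [21 32 56] [21 32 56] [30 51 97]
52 [21 31 56] [19 31 55] [28 45 86]
54 [21 32 57] [19 31 56] [25 38 72]
56 [20 32 57] [20 31 56] [22 33 62]
58 [20 31 56] [20 31 56] [21 33 61]
60 [20 31 56] [20 31 56] [22 35 65]
62 [20 31 56] [19 30 55] [24 40 73]
64 [19 31 56] [20 31 56] [28 48 90]
```

Three cues agree: uphill sole edge at y≈41, low edge at −49, and grip point 8.7 mm downhill. The sole is still about 7° short of flush, with the fingertips seemingly bearing on it. I'll ease off and open so the low end settles flush, since friction was over 0.5 against a slope of 0.26. Then I re-grip the rib a little higher.

Call:
{"name": "arm_command", "arguments": {
  "delta_pos": [
    [0, 0, -0.02],
    [0, 0, 0],
    [0, 0, 0],
    [0, 0, 0],
    [0, 0, 0],
    [0, 0, 0]
  ],
  "twist": [0, 0, 0, 0, 0, 0],
  "hand": [1, 1, 0.65, 0.5, 0.5, 0.5]
}}

```text
time: 19.12
position: [0.5445, -0.1107, 0.1077]
tool_rot: [-180.0, -0.0, 103.2]
contact_force: [0.3, -0.7, -0.6]
grip_width: 0.0426
grasp_force: 0.0
```

```bash
python3 fm2.py
```

```text
wood px 5860 min y -49.5
-51 x [-27.6  27.4]
-47 x [-27.5  28.2]
-31 x [-28.   11.5]
-27 x [-27.4  16.2]
-23 x [-27.4  19.5]
x -28 low y -49.4
x -20 low y -49.6
x -12 low y -48.8
x -4 low y -49.2
x 4 low y -49.0
x 12 low y -49.1
x 20 low y -48.9
grip pt in face mm [ 2.1 -8.5 42.2] F face axes [ 0.3 -0.  -0.4] F [ 0.3  0.1 -0.3] p [ 0.5445 -0.1107  0.1077] t 19.175
side profile along y at h=12: x=-15 and +20
-58 [ 71 100 158] [ 66  93 147] [ 71  97 155]
-56 [ 71  99 157] [ 64  89 145] [ 69  97 155]
-54 [ 71 100 157] [ 64  90 143] [ 70  98 154]
-52 [ 75 106 162] [ 73 101 152] [ 77 109 160]
-50 [108 145 197] [100 136 184] [103 139 186]
-48 [154 205 239] [148 196 231] [148 200 235]
-46 [202 246 255] [194 248 255] [194 240 252]
-44 [241 255 255] [235 253 255] [224 254 255]
-42 [246 254 254] [242 255 255] [230 254 255]
-40 [245 255 255] [241 255 255] [228 253 255]
-38 [245 255 255] [240 255 255] [228 253 255]
-36 [245 255 255] [240 254 254] [229 253 255]
-34 [245 255 255] [242 254 255] [228 253 255]
-32 [244 255 255] [242 255 255] [227 253 255]
top profile uphill end, h=12
30 [48 54 47] [ 84 126 160] [ 92 136 173]
32 [53 66 69] [ 86 129 164] [102 151 189]
34 [62 83 97] [ 86 129 165] [113 167 206]
36 [ 69  98 120] [ 85 126 162] [114 169 207]
38 [ 71 102 130] [ 79 118 151] [106 157 195]
40 [ 67  98 127] [ 69 103 134] [ 84 128 165]
42 [ 53  80 106] [ 57  84 113] [ 61  93 127]
44 [41 62 87] [42 62 89] [ 45  68 102]
46 [30 45 70] [30 46 72] [36 57 98]
48 [25 37 62] [22 35 60] [ 35  57 105]
50 [22 33 57] [20 31 56] [ 34  58 109]
52 [21 32 56] [20 31 56] [30 52 96]
54 [20 32 56] [21 33 57] [26 43 79]
56 [19 31 56] [21 33 57] [22 37 65]
58 [20 31 56] [21 32 56] [22 34 60]
60 [21 33 57] [20 30 56] [22 34 62]
62 [22 33 58] [20 30 56] [23 38 68]
64 [23 33 58] [21 31 57] [26 46 85]
```

The picture is unchanged after opening, so the caul was already flush, with its sole centre at about (0, −1) mm on the face; it had only shifted in the grip. I'll re-grip at mid-rib, slightly higher.

Call:
{"name": "arm_command", "arguments": {
  "delta_pos": [
    [0.08, 0.02, -0.05],
    [0.07, 0, -0.03],
    [0, 0, 0],
    [0, 0, 0],
    [0, 0, 0],
    [0, 0, 0],
    [0, 0, 0]
  ],
  "twist": [0, 0, 0, 0, 0, 0, 0],
  "hand": [0.5, 0.5, 0.5, 1, 1, 1, 1],
  "squeeze": 30
}}

```text
time: 20.15
position: [0.5439, -0.1032, 0.1119]
tool_rot: [180.0, 0.0, 103.2]
contact_force: [-1.2, 0.6, 1.3]
grip_width: 0.0196
grasp_force: 30.0
```

```bash
python3 fm.py | grep -v "^-"
```

```text
wood px 6362 min y -49.7
x -28 low y -49.1
x -20 low y -49.5
x -12 low y -49.4
x -4 low y -49.5
x 4 low y -49.2
x 12 low y -49.3
x 20 low y -49.0
grip pt in face mm [ 3.2 -0.3 44.4] F face axes [0.1 0.6 1.1] F [0.  0.3 1.3] p [ 0.5439 -0.1033  0.1119] t 20.2
```

Call:
{"name": "arm_command", "arguments": {
  "delta_pos": [
    [0, 0, 0.02],
    [0, 0, 0],
    [0, 0, 0]
  ],
  "twist": [0, 0, 0],
  "hand": [1, 1, 1]
}}

```text
time: 20.58
position: [0.5439, -0.1032, 0.1118]
tool_rot: [180.0, -0.0, 103.2]
contact_force: [-3.7, 0.9, 10.8]
grip_width: 0.0197
grasp_force: 31.2
```

```bash
python3 fm.py | tail -1
```

```text
grip pt in face mm [ 3.2 -0.3 44.3] F face axes [-3.8  4.4  9.4] F [-4.1  1.  10.2] p [ 0.5439 -0.1033  0.1118] t 20.625
```

Call:
{"name": "arm_command", "arguments": {
  "delta_pos": [
    [0.02, -0.02, 0],
    [0, 0, 0],
    [0, 0, 0],
    [0, 0, 0]
  ],
  "twist": [0, 0, 0, 0],
  "hand": [1, 1, 1, 1]
}}

```text
time: 21.12
position: [0.5439, -0.1033, 0.1119]
tool_rot: [179.9, 0.1, 103.1]
contact_force: [1.4, -1.8, 7.7]
grip_width: 0.0197
grasp_force: 30.6
```

```bash
python3 fm.py | grep -v "^-"; python3 fm.py | tail -1; python3 fm.py | tail -1
```

```text
wood px 6394 min y -49.8
x -28 low y -49.4
x -20 low y -49.3
x -12 low y -49.2
x -4 low y -49.4
x 4 low y -49.1
x 12 low y -49.1
x 20 low y -49.0
grip pt in face mm [ 3.2 -0.3 44.3] F face axes [0.4 0.3 6.5] F [ 0.7 -1.2  6.4] p [ 0.5439 -0.1033  0.1119] t 21.175
grip pt in face mm [ 3.2 -0.3 44.4] F face axes [-0.8  0.3  7.5] F [-0.5 -1.7  7.4] p [ 0.5439 -0.1033  0.1119] t 21.225
grip pt in face mm [ 3.2 -0.3 44.4] F face axes [-0.4  0.5  6.2] F [-0.1 -1.1  6.2] p [ 0.5439 -0.1033  0.1119] t 21.275
```

Call:
{"name": "arm_command", "arguments": {
  "delta_pos": [
    [0.001, 0, 0.006],
    [0, 0, 0],
    [0, 0, 0],
    [0, 0, 0],
    [0, 0, 0],
    [0, 0, 0]
  ],
  "twist": [0, 0, 0, 0, 0, 0],
  "hand": [1, 1, 1, 1, 1, 1]
}}

```text
time: 22.02
position: [0.5439, -0.1033, 0.1118]
tool_rot: [179.9, 0.1, 103.1]
contact_force: [-1.0, -1.3, 9.4]
grip_width: 0.0198
grasp_force: 31.0
```

```bash
for i in 1 2 3; do python3 fm.py | tail -1; done
```

```text
grip pt in face mm [ 3.2 -0.3 44.3] F face axes [-0.9  1.   9.6] F [-0.6 -1.6  9.5] p [ 0.5439 -0.1033  0.1118] t 22.075
grip pt in face mm [ 3.2 -0.3 44.3] F face axes [-0.9  1.3  8.6] F [-0.7 -1.1  8.6] p [ 0.5439 -0.1033  0.1118] t 22.125
grip pt in face mm [ 3.2 -0.3 44.4] F face axes [-0.1  0.6  9.7] F [ 0.4 -1.8  9.5] p [ 0.5439 -0.1033  0.1119] t 22.175
```

```bash
python3 -c "
from rig import bot
print(bot.job_done())"
```

```text
the job is handed in; nothing more can be done
None
```

The job is handed in at about 22 s: the gate is shut past its catch, and the large caul is held by its handle on the middle of the headstock face, judged flush from the camera images, with about 9–10 N of steady push; while tilting it I briefly pressed the held caul to about 55 N at the wrist, and at one point opened the grip to re-grip it higher.

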